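Raise the booth sash to its mark and load the bottle tray

ROBOT

A 6-joint arm with a two-finger parallel gripper is mounted at the origin on the work surface. World frame = base frame: x ahead of the robot, y to its left, z up, the work surface at z = 0. Lengths are in m, angles in rad, forces in N, time in s.
With the tool pointing down it reaches from about 0.3 to 0.75 m from the base axis. Payload 8.5 kg.
Tool frame: the origin (TCP) lies between the finger pads; the fingertips stand 19 mm ahead of it and the grasp point (between the pads) is the TCP; z points along the fingers, y is the line along which they close (so a half turn about z gives the same grasp; the last joint's range is limited). The gripper opens to 88 mm and grips with 3 to 60 N. Pads are 18 mm wide; open, the fingers measure 123 mm over their backs; the gripper's body (75 mm by 187 mm) begins 45 mm behind the grasp point.
Start: joints at [-0.215, 0.381, 1.297, -0, 1.464, -0.215], TCP at [0.55, 0, 0.258] pointing down, gripper open.
Joint ranges: [-3.11, 3.11], [-0.89, 2.33], [0.22, 2.48], [-1.42, 4.56], [0.17, 2.85], [-2.88, 2.88]. Speed limits (rad/s): [2.39, 2.39, 3.14, 3.14, 3.14, 3.14].

INTERFACE

Orientations are given as a unit quaternion [x, y, z, w].
In Python, from bench import r, viewer, order gives the robot as it stands.
- The arm moves only by the shell command python3 -m crank 'ROWS'. ROWS is JSON, a list of rows, each an object with "xyz": the shift along the tool's x, y, z each as a share of 150 mm, from -1 to 1, a list of three; "angular": the turn, a rotation vector about the tool's x, y, z each as a share of 180 degrees, from -1 to 1, a list of three; "fingers": the finger opening in mm, from 0 to 88.1. In form: [{"xyz": [dx, dy, dz], "angular": [ax, ay, az], "fingers": fingers}, ...]. A call has 1 to 20 rows; each row shifts and turns the commanded pose from where the row before left it, along the tool's axes as they then stand; what a row does not reach is not made up. A row lasts 1/8 s, in which the tool goes at most 62.5 mm and 10.7 degrees, less where a joint would pass 70% of its speed; a pose out of reach is approached as far as the arm can. A call with a number of a shift or a turn outside -1 to 1 is refused whole. A call with a gripper value outside its range is refused whole. The fingers move at their own pace and stop on an object; the grip force is fixed at half the most. Time passes only in rows, so rows that do not move let the fingers close. It gives the time, the measured TCP pose, the force, the opening and the grip force at its end, in the units of the state.
- r.get_obs(): the state, without advancing time (a new reading comes with each control period).
- viewer.read_camera(name): name is "scene" or "side" or "wrist"; returns (picture, depth): 384x512x3 uint8, blue, green, red; 384x512 float32, m along the optical axis (not along the pixel's ray), 0 where there is no reading.
- viewer.camera_params(name): a dict with "mtx" (3x3 intrinsics, pixels), "camera_from_world" (4x4, takes a point from world to camera coordinates); the wrist camera has in their place "tool_from_camera" (4x4, takes a point from camera to tool coordinates, whose origin is the TCP and whose axes are the flange's). Camera axes: x right, y up, looking along -z (the intrinsics and any distortion apply to the point x, -y, -z); pixel columns grow to the right and rows downward; lengths in m; the calibration is good to about 2 mm. A picture is of the moment at which its call begins: read the wrist's pose just before it. camera_params takes no time and is no camera call.
- order.close_job(): hands the job in; it is judged then, once.
The state is a dict: "time_s": time; "qpos": joint angles; "joint_vel": joint speeds; "tau": joint torques, N m; "position": TCP position; "tool_rot": TCP orientation; "ft_force": force on the tool from outside, world axes, zero at the start; "wrist_torque": the same for the moment, N m; "width": finger opening in m; "finger_force": force on a finger pad.
Only numpy, scipy, OpenCV 4.12 (cv2) and the standard library are available. Lean on these libraries where they do the work, as an engineer would, in place of code of your own. Each camera call takes 0.05 s, during which the arm holds its last target. There are 200 camera calls.

TASK

Push the filling booth's blue-edged sash up from under its lip until its lower edge is level with the green marks on the side posts. Then bring the wooden-handled tray, with the amber bottle standing in it, in under the raised sash, straight and centred on the grey mat with its front edge up to the orange back stop. Leave the sash at the mark, the bottle upright in the tray and the other things undisturbed.

Things in the scene. Friction and masses are not known exactly. Their poses are not given: they have to be found in the camera images.
- sash (a joint): Height of the sash, m: 0 lowest (lower edge 50 mm above the table), growing upward to 0.15. Sash 190 mm wide, 150 mm tall: clear pane, white frame, blue bottom rail. Constant-force springs balance its weight and about 2 N of friction keeps it where it is left (fingers scraping down its lip drag it down). It starts 65 to 90 mm open.
- sash_edge (a point): Front lower edge of the sash's blue lip, mid-width; moves with the sash. The lip is a ledge 180 mm wide, 12 mm thick, flush with the sash's bottom, standing out 35 mm towards the robot (this point is at booth x = -41 mm). Axes as the booth's. Fingers, tool tilted 25 to 45 degrees forward, can go under it and push up.
- mark (a point): Height mark, at mid-width and in the plane of the lip's front: its z is the height of the middle of the two green collars (50 by 31 mm, 8 mm tall) round the two posts. The sash's lower edge must come level with it (135 to 165 mm above the table).
- booth: Fixed filling booth, open behind and on top. Origin on the table under mid-sash; x into the booth, away from the robot, y left. Two aluminium posts 40 (x) by 25 mm, inner faces 200 mm apart; crossbar at 370 to 390 mm; clear side walls behind, 300 mm tall, to x = 160 mm. No roof, floor or sill. On the table a thin grey mat 94 by 116 mm, and an orange stop bar, 20 mm tall, front face at x = 94 mm.
- bay (a point): On the table in the booth, at x = 49 mm of the booth's frame: where the tray's origin comes to lie when the tray is home (front edge touching the stop). Axes as the booth's.
- tray: Loose white tray, 0.35 kg, standing on the table left or right of the booth's front. Origin at the underside of the pan's centre; x points from the handle to the pan's front edge, z up. Pan 90 mm (x) by 100 mm (y), 16 mm tall, walls and floor 5 mm. A level wooden handle, 20 mm wide (y) and 18 mm thick (15 to 33 mm above the table), runs back from the pan to x = -155 mm.
- tray_handle (a point): Grip point in the tray's handle, 145 mm behind the tray's origin (10 mm from the handle's end), 24 mm above the table. Grip it across y.
- bottle: Amber bottle with black cap, 54 mm in diameter, 105 mm tall, about 0.16 kg, standing loose in the tray's pan (on its 5 mm floor). Origin at the centre of its underside.
- cream_jar: Bystander: black cream jar, 72 mm in diameter, 60 mm tall, loose. Origin at the centre of its underside.
- spray: Bystander: green spray bottle with white head, 60 mm in diameter, 165 mm tall, loose. Origin at the centre of its underside.
- dropper: Bystander: clear dropper bottle with pink cap, 40 mm in diameter, 103 mm tall, loose. Origin at the centre of its underside.
Mind the look-alikes: they are no part of the job. Of the things that look like the tray, the smallest one is meant.

How it is judged:
On the way, in this order (a step that is already met when the one before it is completed fails the run):
1. the sash's lower edge is level with the green marks (within 8 mm) (z of sash_edge in the frame of mark between -0.008 and 0.008 m), for 0.3 s.
2. the tray is home on the mat, against the stop, with the bottle upright in it (x of tray in the frame of bay between -0.012 and 0.012 m and y of tray in the frame of bay between -0.015 and 0.015 m and z of tray in the frame of bay between -0.005 and 0.005 m and angle between the x axis of tray and the x axis of bay, either way round below 0.17 rad and angle between bottle's own z axis and vertical below 0.15 rad and horizontal distance between bottle and tray below 0.03 m and height (world z) of bottle below 0.015 m), for 0.2 s.
At the end, for the whole second after the job is handed in: Sash edge within 8 mm of the mark's height; tray flat on the table, within 12 mm of the bay along the booth's x, 15 mm along y and 0.17 rad in yaw; bottle upright (within 0.15 rad) in the tray; both at rest (all of step 1 and all of step 2 and linear speed of each of tray, bottle below 0.02 m/s); the robot touches nothing.
It fails at once if a bystander (cream jar, spray bottle, dropper bottle) is moved more than 20 mm or tipped (distance of any of cream_jar, spray, dropper from where it was at the start of the episode above 0.02 m or angle between any of cream_jar, spray, dropper's own z axis and vertical above 0.5 rad).
It also fails if it takes over 69 s, if anything falls off the work surface, if the arm or the gripper's body presses on something with over 40 N, if the wrist force passes 120 N, or if a joint passes its speed limit or range.

## Working session

There is one attempt and no reset: what is moved stays moved. The work goes in short steps, Python scripts to look and compute and a shell command to move; the robot and the scene stay as the last step left them, time stands still between calls to the robot, and variables do not carry over. Pictures are saved under pics/ and viewed, at most 10 in all, crops included, and the job is handed in when it is done.

```bash
mkdir -p pics; ls; cat > h.py <<'E'
import numpy as np,cv2
from scipy.spatial.transform import Rotation as R
from bench import r,viewer,order
def cam(n):
    p=viewer.camera_params(n); K=np.array(p['mtx'])
    if 'camera_from_world' in p: return K,np.linalg.inv(np.array(p['camera_from_world'])),p
    o=r.get_obs(); T=np.eye(4); T[:3,:3]=R.from_quat(o['tool_rot']).as_matrix(); T[:3,3]=o['position']
    return K,T@np.array(p['tool_from_camera']),p
def ray(K,C,uv):
    uv=np.atleast_2d(uv).astype(float)
    d=np.c_[(uv[:,0]-K[0,2])/K[0,0],-(uv[:,1]-K[1,2])/K[1,1],-np.ones(len(uv))]
    return C[:3,3],d@C[:3,:3].T
def onz(K,C,uv,z):
    o,d=ray(K,C,uv); return o+d*((z-o[2])/d[:,2])[:,None]
def pts(K,C,uv,dep):
    o,d=ray(K,C,uv); uv=np.atleast_2d(uv).astype(int)
    return o+d*dep[uv[:,1],uv[:,0]][:,None]
def shot(n):
    K,C,p=cam(n); im,de=viewer.read_camera(n); np.savez(''+n+'.npz',im=im,de=de,K=K,C=C); return im,de,K,C
def load(n):
    f=np.load(''+n+'.npz'); return f['im'],f['de'],f['K'],f['C']
E
python3 - <<'E'
from h import *
for n in ('scene','side'):
    im,de,K,C=shot(n); cv2.imwrite(f'pics/{n}0.png',cv2.resize(im,(800,600))); print(n,K,C,[k for k in cam(n)[2]])
print(r.get_obs())
E
```

```text
pics
scene [[436.28343386   0.         255.99480933]
 [  0.         436.28343386 188.14911894]
 [  0.           0.           1.        ]] [[-0.96118003 -0.25051599  0.11564896  0.62078315]
 [ 0.27575744 -0.85768427  0.43397641  0.47840445]
 [-0.00952773  0.44902052  0.89347065  1.27472359]
 [ 0.          0.          0.          1.        ]] ['mtx', 'camera_from_world']
side [[400.3959273    0.         253.76570278]
 [  0.         400.3959273  184.27263965]
 [  0.           0.           1.        ]] [[ 0.80282483  0.45299164 -0.38764786 -0.06388681]
 [-0.59621272  0.61175304 -0.51989288 -0.75930939]
 [ 0.00163763  0.6485035   0.76120991  1.14820566]
 [ 0.          0.          0.          1.        ]] ['mtx', 'camera_from_world']
{'time_s': 0.1, 'qpos': array([-2.15308051e-01,  3.81143103e-01,  1.29810416e+00, -1.81766240e-05,
        1.46357313e+00, -2.15305071e-01]), 'joint_vel': array([ 5.60537042e-06, -2.22600160e-03, -4.32051364e-04,  2.09438159e-04,
        3.59689174e-04,  9.27465815e-04]), 'tau': array([ 3.42670668e-03, -4.38650107e+01, -2.24912524e+01,  7.15119881e-02,
        3.42038926e-02, -1.57015911e-04]), 'position': array([5.49799723e-01, 3.27622253e-05, 2.57218969e-01]), 'tool_rot': array([ 7.07107010e-01,  7.07106286e-01, -3.38917903e-04, -5.11910962e-04]), 'ft_force': array([ 0.67286365, -0.13665413,  0.0460067 ]), 'wrist_torque': array([ 0.01729933,  0.00753765, -0.01233395]), 'finger_force': 0.0, 'width': 0.08782961151653484}
```

View pics/scene0.png

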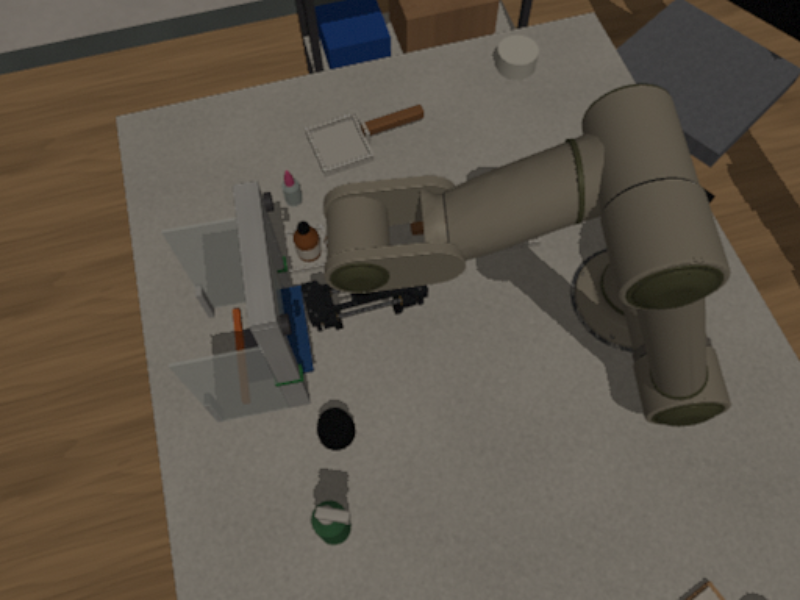

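View pics/side0.png

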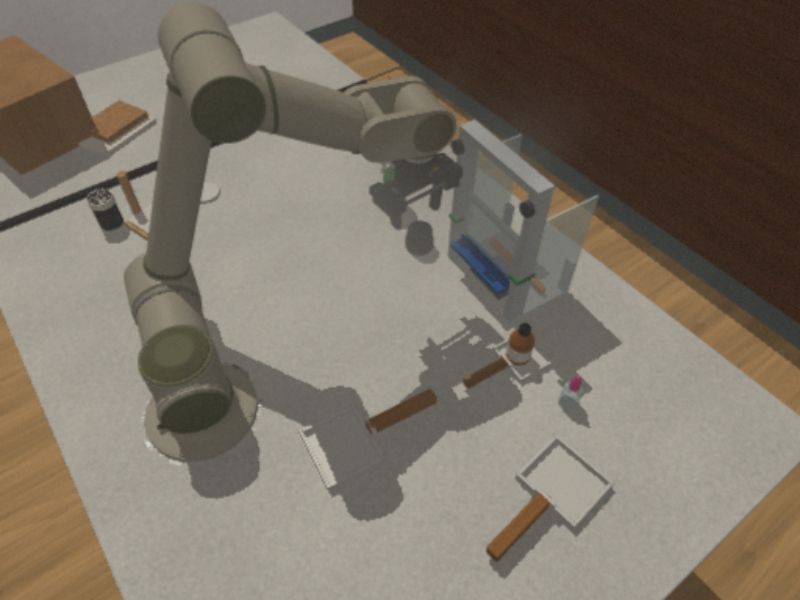

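The scene view shows the booth at about (270,290), with the blue lip at (297,330) and green collars at (285,265) and (290,378). The bottle is at (307,240), and the arm hides its tray. The side view shows the target tray, with the bottle at (520,345) and the handle at (487,372). Decoy trays are at (345,450) and (565,485), the dropper is at (572,388), and the jar and spray stand to the right of the booth.

```bash
python3 - <<'E'
from h import *
np.set_printoptions(precision=4,suppress=True)
for n in ('scene','side'):
    im,de,K,C=load(n); hsv=cv2.cvtColor(im,cv2.COLOR_BGR2HSV)
    for name,lo,hi in (('green',(45,100,30),(85,255,255)),('blue',(100,120,40),(125,255,255)),('orange',(3,130,60),(16,255,255)),('pink',(160,100,60),(179,255,255)),('brown',(3,90,30),(18,220,140))):
        m=cv2.inRange(hsv,lo,hi); nn,lab,st,ce=cv2.connectedComponentsWithStats(m)
        for i in range(1,nn):
            if st[i,4]<(12 if name!='brown' else 60): continue
            v,u=np.nonzero((lab==i)&(de>0)); P=pts(K,C,np.c_[u,v],de)
            if len(P)==0 or P[:,0].max()>1.1 or abs(P[:,1]).max()>.8 or np.median(P[:,2])<-.05: continue
            print(n,name,st[i],ce[i].round(1),'med',np.median(P,0),'lo',np.percentile(P,3,axis=0),'hi',np.percentile(P,97,axis=0))
im,de,K,C=load('side')
cv2.imwrite('pics/side1.png',cv2.resize(im[120:290,220:420],(800,600*170//150),interpolation=cv2.INTER_CUBIC)[:600])
E
```

```text
scene green [178 164   6  10  18] [181.4 169.8] med [ 0.669  -0.1884  0.1432] lo [ 0.6656 -0.2357  0.0793] hi [ 0.6806 -0.1818  0.1472]
scene green [177 233  17  14  39] [188.7 240.9] med [0.6874 0.0371 0.1436] lo [ 0.6837 -0.0022  0.0823] hi [0.7271 0.0421 0.1471]
scene green [206 321  13   4  28] [212.5 322.3] med [0.6841 0.2549 0.1123] lo [0.6745 0.2491 0.1044] hi [0.6992 0.2624 0.1174]
scene green [200 330  24  18 215] [212.5 339.9] med [0.6963 0.2958 0.1097] lo [0.6734 0.2755 0.0319] hi [0.7208 0.3047 0.1219]
scene blue [185 183  15  55 383] [192.2 210.2] med [ 0.6698 -0.0782  0.0877] lo [ 0.6553 -0.1673  0.0817] hi [0.6824 0.0001 0.0929]
scene orange [234  67  37  18 287] [252.5  76.1] med [ 0.3479 -0.5614  0.0433] lo [ 0.2847 -0.5794  0.0297] hi [ 0.4112 -0.5473  0.0496]
scene orange [188 147  15  13 129] [195.4 153.6] med [ 0.6173 -0.2752  0.0789] lo [ 0.5971 -0.2906  0.0619] hi [ 0.639  -0.2652  0.0903]
scene orange [149 197   7  27 124] [152.  210.4] med [ 0.7938 -0.1479  0.02  ] lo [ 0.7869 -0.1917  0.0019] hi [ 0.8024 -0.1054  0.0246]
scene pink [182 109   6  10  43] [184
[... 1274 characters left out ...]
0671] hi [ 0.6215 -0.4342  0.103 ]
side brown [ 75 111  15  25 118] [ 82.2 122.8] med [0.1189 0.6492 0.0778] lo [0.1111 0.6424 0.0148] hi [0.1288 0.6554 0.1274]
side brown [326 211  16  15 165] [333.4 218.4] med [ 0.6021 -0.3031  0.0769] lo [ 0.5884 -0.3178  0.0595] hi [ 0.6288 -0.275   0.0941]
side brown [297 229  28  19 180] [310.3 238. ] med [ 0.5153 -0.2942  0.0321] lo [ 0.4681 -0.3045  0.0255] hi [ 0.5657 -0.2816  0.0363]
side brown [235 249  44  28 425] [257.4 262.4] med [ 0.3187 -0.2677  0.0435] lo [ 0.2518 -0.2828  0.0292] hi [ 0.3856 -0.2488  0.0477]
side brown [312 316  40  43 539] [330.9 336.9] med [ 0.3411 -0.5712  0.0442] lo [ 0.2759 -0.587   0.0353] hi [ 0.4123 -0.5544  0.0483]
```

View pics/side1.png

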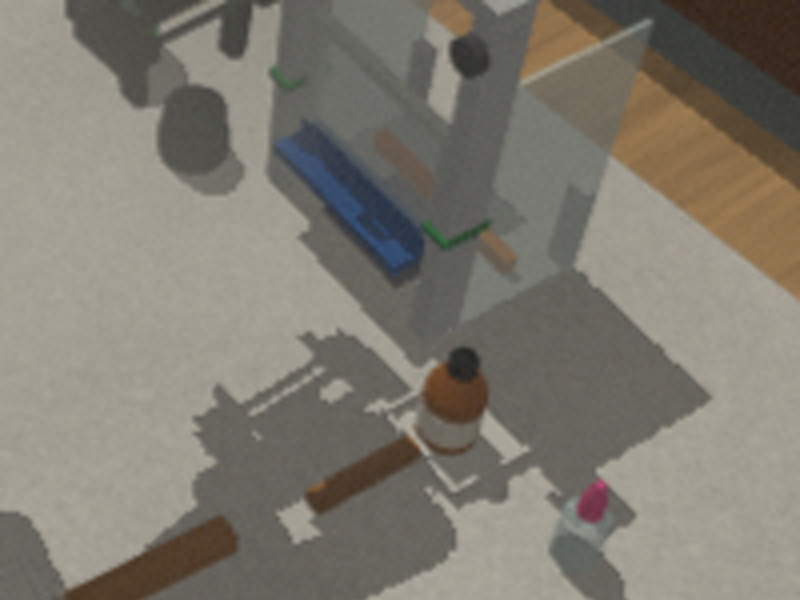

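The crop shows the blue lip running from about (285,145) to (415,260) and the collars at (285,78) and (455,235). The bottle's tray is half in shadow, and its handle's end is at (315,497).

```bash
python3 - <<'E'
from h import *
np.set_printoptions(precision=4,suppress=True)
def comps(n,lo,hi,box):
    im,de,K,C=load(n); hsv=cv2.cvtColor(im,cv2.COLOR_BGR2HSV); m=cv2.inRange(hsv,lo,hi)
    x0,y0,x1,y1=box; k=np.zeros_like(m);k[y0:y1,x0:x1]=255; m&=k
    v,u=np.nonzero(m&((de>0)*np.uint8(255))); return u,v,pts(K,C,np.c_[u,v],de)
# lip
for n,b in (('scene',(180,175,206,245)),('side',(284,145,330,192))):
    u,v,P=comps(n,(98,90,30),(128,255,255),b)
    print(n,'lip',len(P),'z hist',np.percentile(P[:,2],[2,10,50,90,98]))
    T=P[(P[:,2]>np.percentile(P[:,2],50)-.004)]
    rc=cv2.minAreaRect(T[:,:2].astype(np.float32)); print(rc,cv2.boxPoints(rc))
    # front edge line: bin by y, min x
    B=[]
    for y in np.arange(-.18,.02,.01):
        s=P[(abs(P[:,1]-y)<.005)]
        if len(s)>2: B.append((y,s[:,0].min(),s[:,0].max(),s[:,2].min(),s[:,2].max()))
    print(np.array(B))
for n,bs in (('scene',((174,160,190,176),(174,230,196,250))),('side',((284,132,300,146),(322,168,350,186)))):
    for b in bs:
        u,v,P=comps(n,(40,60,20),(88,255,255),b)
        P=P[(P[:,2]>.12)&(P[:,0]<.8)]
        print(n,'collar',len(P),np.percentile(P,[0,25,50,75,100],axis=0).T)
u,v,P=comps('scene',(3,100,50),(18,255,255),(146,190,162,260)); s=P[(P[:,2]>.015)]
print('stop',np.c_[u,v,P][np.argsort(v)][::12]); 
rc=cv2.minAreaRect(s[:,:2].astype(np.float32));print(rc)
# handle
u,v,P=comps('side',(3,80,20),(20,230,170),(294,226,326,252)); s=P[P[:,2]>.024]
rc=cv2.minAreaRect(s[:,:2].astype(np.float32));print('handle',rc,cv2.boxPoints(rc),np.percentile(s[:,2],[5,50,95]))
# tray rim by depth: points z .010-.022
im,de,K,C=load('side'); uu,vv=np.meshgrid(np.arange(305,360),np.arange(210,250)); uv=np.c_[uu.ravel(),vv.ravel()]
P=pts(K,C,uv,de); s=P[(P[:,2]>.011)&(P[:,2]<.02)]; print('rim',len(s));
im[uv[:,1],uv[:,0]][(P[:,2]>.011)&(P[:,2]<.02)]
rc=cv2.minAreaRect(s[:,:2].astype(np.float32));print(rc,cv2.boxPoints(rc)); print(np.percentile(s,[1,99],axis=0))
for nm,(a,b,c,d) in (('jar scene',(200,255,230,290)),):
    im,de,K,C=load('scene'); uu,vv=np.meshgrid(np.arange(a,c),np.arange(b,d)); P=pts(K,C,np.c_[uu.ravel(),vv.ravel()],de); s=P[P[:,2]>.05]; print(nm,s.min(0),s.max(0))
E
```

```text
scene lip 612 z hist [0.0029 0.0843 0.0878 0.0914 0.0975]
((0.6727423071861267, -0.08421051502227783), (0.04960836470127106, 0.1797463595867157), 3.8122568130493164) [[ 0.642   0.0038]
 [ 0.654  -0.1755]
 [ 0.7035 -0.1722]
 [ 0.6915  0.0071]]
[[-0.17    0.6538  0.6879 -0.0058  0.0931]
 [-0.16    0.6532  0.6897  0.0012  0.0993]
 [-0.15    0.6544  0.691  -0.0034  0.0981]
 [-0.14    0.6547  0.6902  0.0012  0.0983]
 [-0.13    0.6558  0.6922  0.0841  0.0981]
 [-0.12    0.6566  0.6929 -0.0009  0.097 ]
 [-0.11    0.6572  0.6859  0.0844  0.0935]
 [-0.1     0.6581  0.6844 -0.0029  0.0935]
 [-0.09    0.6588  0.687   0.0038  0.0937]
 [-0.08    0.6599  0.6927  0.0848  0.0912]
 [-0.07    0.66    0.6957 -0.0004  0.094 ]
 [-0.06    0.662   0.696   0.0834  0.1005]
 [-0.05    0.6614  0.6942 -0.0007  0.0922]
 [-0.04    0.6633  0.6935  0.0839  0.0934]
 [-0.03    0.6443  0.692   0.082   0.3446]
 [-0.02    0.6443  0.6911  0.082   0.3464]
 [-0.01    0.6453  0.6877  0.0791  0.3488]
 [ 0.      0.6659  0.6834  0.0826  0.0928]
 [ 0.01    0.6688  0.6741  0.0835  0.0878]]
side lip 317 z hist [0.0815 0.0837 0.08
[... 2077 characters left out ...]
  0.8005  -0.1127   0.0181]
 [153.     223.       0.7984  -0.1042   0.0202]]
((0.7956371307373047, -0.14638662338256836), (0.0935664176940918, 0.013338928110897541), 85.21143341064453)
handle ((0.5177386403083801, -0.2929363548755646), (0.02128751389682293, 0.10878259688615799), 83.98992919921875) [[ 0.4625 -0.2978]
 [ 0.5707 -0.3092]
 [ 0.5729 -0.288 ]
 [ 0.4648 -0.2767]] [0.0269 0.032  0.0362]
rim 147
((0.5784298181533813, -0.29688090085983276), (0.1012546643614769, 0.1751265674829483), 85.08793640136719) [[ 0.4869 -0.3398]
 [ 0.6613 -0.3548]
 [ 0.67   -0.2539]
 [ 0.4955 -0.2389]]
[[ 0.5038 -0.3527  0.0112]
 [ 0.6636 -0.2483  0.0198]]
jar scene [0.6208 0.0779 0.0505] [0.6847 0.4784 1.2747]
```

```bash
python3 - <<'E'
from h import *
np.set_printoptions(precision=4,suppress=True)
print(np.array(viewer.camera_params('wrist')['tool_from_camera']))
im,de,K,C=load('scene')
print('jar',onz(K,C,[214,274],.06),'spray',onz(K,C,[212,330],.15))
E
```

```text
[[ 0.0001  0.9509  0.3095  0.0798]
 [ 1.     -0.0003  0.0006 -0.0001]
 [ 0.0006  0.3095 -0.9509 -0.1254]
 [ 0.      0.      0.      1.    ]]
jar [[0.6532 0.1171 0.06  ]] spray [[0.6887 0.2803 0.15  ]]
```

```bash
python3 -m crank '[{"xyz":[0,-0.4,-0.2],"angular":[0,0,0.053],"fingers":0},{"xyz":[0,-0.2,0],"angular":[0,0,0.053],"fingers":0},{"xyz":[0,0,0],"angular":[0,0,0.053],"fingers":0},{"xyz":[0,0,0],"angular":[0,0,0.053],"fingers":0},{"xyz":[0,0,0],"angular":[0,0,0.053],"fingers":0},{"xyz":[0,0,0],"angular":[0,0,0.053],"fingers":0},{"xyz":[0,0,0],"angular":[0,0,0.053],"fingers":0},{"xyz":[0,0,0],"angular":[0,0,0.053],"fingers":0},{"xyz":[0,0,0],"angular":[0,0,0.053],"fingers":0},{"xyz":[0,0,0],"angular":[0,0,0.05],"fingers":0},{"xyz":[0,0,0],"angular":[0,0,0],"fingers":0}]'; cat > m.py <<'E'
from h import *
import sys
# python3 m.py x y z yaw tilt(deg): remaining shift/turn in tool units to reach pose
np.set_printoptions(precision=4,suppress=True)
x,y,z,yaw,tilt=map(float,sys.argv[1:])
o=r.get_obs(); A=R.from_quat(o['tool_rot'])
xt=np.array([np.cos(yaw),np.sin(yaw),0]); B=np.c_[xt,np.cross([0,0,-1],xt),[0,0,-1]]
B=R.from_matrix(B)*R.from_rotvec([0,np.radians(tilt),0])
d=np.array([x,y,z])-o['position']
print('t',o['time_s'],'pos',o['position'],'F',o['ft_force'],'w',o['width'])
print('turn share',(A.inv()*B).as_rotvec()/np.pi,'shift now',A.inv().apply(d)/.15,'shift after turn',B.inv().apply(d)/.15)
print('world up in target tool',B.inv().apply([0,0,1]),'fwd',B.inv().apply([np.cos(yaw),np.sin(yaw),0]))
E
python3 m.py .60 -.08 .074 -.085 40
```

```text
time_s: 1.48
position: [0.4644, 0.005, 0.2855]
tool_rot: [0.999, -0.042, -0.0, -0.0]
ft_force: [0.0, 0.5, -0.4]
width: 0.0002
finger_force: 0.0
t 1.475 pos [0.4644 0.005  0.2855] F [ 0.0442  0.5075 -0.3822] w 0.00024950227058942036
turn share [-0.0002  0.2224  0.0005] shift now [0.949  0.4894 1.4093] shift after turn [-0.1793  0.4878  1.69  ]
world up in target tool [ 0.6428  0.     -0.766 ] fwd [ 0.766  -0.      0.6428]
```

```bash
python3 -m crank '[{"xyz":[0,0.1,0],"angular":[0,0.056,0],"fingers":0},{"xyz":[0,0.1,0],"angular":[0,0.056,0],"fingers":0},{"xyz":[0,0.1,0],"angular":[0,0.056,0],"fingers":0},{"xyz":[0,0.1,0],"angular":[0,0.056,0],"fingers":0},{"xyz":[0,0.1,0],"angular":[0,0,0],"fingers":0},{"xyz":[-0.05,0,0.3],"angular":[0,0,0],"fingers":0},{"xyz":[-0.05,0,0.3],"angular":[0,0,0],"fingers":0},{"xyz":[-0.05,0,0.3],"angular":[0,0,0],"fingers":0},{"xyz":[-0.05,0,0.3],"angular":[0,0,0],"fingers":0},{"xyz":[-0.05,0,0.3],"angular":[0,0,0],"fingers":0},{"xyz":[0,0,0],"angular":[0,0,0],"fingers":0},{"xyz":[0,0,0],"angular":[0,0,0],"fingers":0}]'
python3 m.py .648 -.085 .068 -.085 40
python3 - <<'E'
from h import *
im,de,K,C=shot('side'); cv2.imwrite('pics/side2.png',cv2.resize(im[110:260,210:410],(800,600),interpolation=cv2.INTER_CUBIC))
shot('scene')
E
```

```text
time_s: 2.98
position: [0.5721, -0.0791, 0.0957]
tool_rot: [0.938, -0.039, 0.345, 0.014]
ft_force: [0.6, 0.0, 1.1]
width: 0.0002
finger_force: 0.0
t 2.975 pos [ 0.5721 -0.0791  0.0957] F [0.6212 0.0359 1.0663] w 0.00020490250359578448
turn share [-0.0005 -0.0023  0.0007] shift now [ 0.2669 -0.0027  0.4697] shift after turn [ 0.2703 -0.0041  0.4677]
world up in target tool [ 0.6428  0.     -0.766 ] fwd [ 0.766  -0.      0.6428]
```

View pics/side2.png

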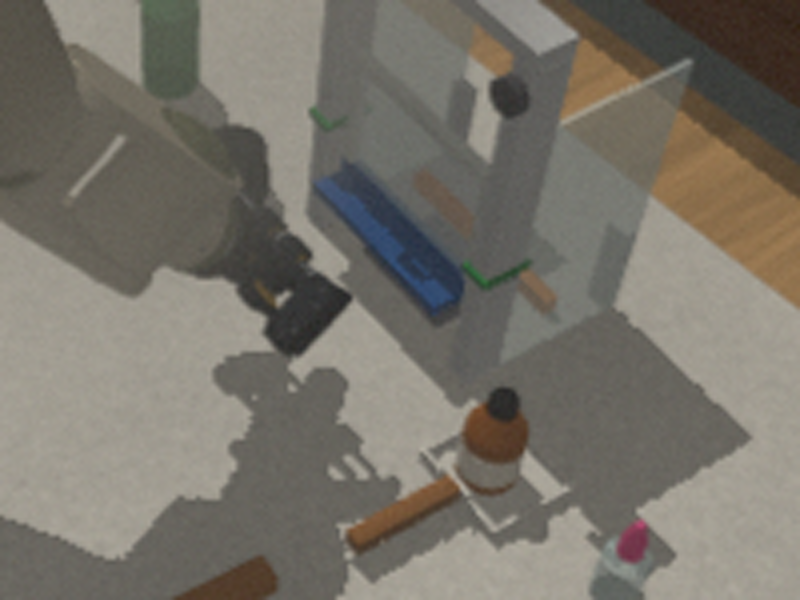

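The fingers (tips at about (335,300)) are closed, in front of and level with the blue lip (315–460, 180–315). The handle's end is clear at (355,540).

```bash
python3 -m crank '[{"xyz":[-0.06,0,0.072],"angular":[0,0,0],"fingers":0},{"xyz":[-0.06,0,0.072],"angular":[0,0,0],"fingers":0},{"xyz":[0.1,0,0.082],"angular":[0,0,0],"fingers":0},{"xyz":[0.1,0,0.082],"angular":[0,0,0],"fingers":0},{"xyz":[0.1,0,0.082],"angular":[0,0,0],"fingers":0},{"xyz":[0.09,0,0.075],"angular":[0,0,0],"fingers":0},{"xyz":[0,0,0],"angular":[0,0,0],"fingers":0},{"xyz":[0,0,0],"angular":[0,0,0],"fingers":0}]'
python3 -m crank '[{"xyz":[0.043,0,-0.051],"angular":[0,0,0],"fingers":0},{"xyz":[0.043,0,-0.051],"angular":[0,0,0],"fingers":0},{"xyz":[0.043,0,-0.051],"angular":[0,0,0],"fingers":0},{"xyz":[0.043,0,-0.051],"angular":[0,0,0],"fingers":0},{"xyz":[0.043,0,-0.051],"angular":[0,0,0],"fingers":0},{"xyz":[0,0,0],"angular":[0,0,0],"fingers":0},{"xyz":[0,0,0],"angular":[0,0,0],"fingers":0}]'
cat > lip.py <<'E'
from h import *
np.set_printoptions(precision=4,suppress=True)
for n,b,gb in (('scene',(176,175,210,245),((174,160,190,176),(174,230,196,250))),('side',(284,120,330,192),((284,132,300,146),(322,168,350,186)))):
    im,de,K,C=shot(n); hsv=cv2.cvtColor(im,cv2.COLOR_BGR2HSV); m=cv2.inRange(hsv,(98,90,30),(128,255,255))
    k=np.zeros_like(m);k[b[1]:b[3],b[0]:b[2]]=1; v,u=np.nonzero((m>0)&(k>0)&(de>0)); P=pts(K,C,np.c_[u,v],de); P=P[P[:,2]>.05]
    xb=(P[:,0]-.6995)*.9964-(P[:,1]+.089)*.0848; s=P[xb<-.03]; top=P[(xb>-.033)&(xb<-.012)]
    print(n,len(P),'front z',np.percentile(s[:,2],[1,10,50,90,99]),'top z',np.percentile(top[:,2],[10,50,90]))
    m=cv2.inRange(hsv,(40,60,20),(88,255,255)); Z=[]
    for a in gb:
        k[:]=0;k[a[1]:a[3],a[0]:a[2]]=1; v,u=np.nonzero((m>0)&(k>0)&(de>0)); Q=pts(K,C,np.c_[u,v],de); Q=Q[(Q[:,2]>.12)&(Q[:,0]<.8)]; Z.append(Q[:,2])
    print('  collars z',[np.percentile(z,[2,50,98]) if len(z) else None for z in Z])
E
python3 lip.py; python3 m.py .648 -.085 .14 -.085 40
```

```text
time_s: 4.08
position: [0.6481, -0.0857, 0.0692]
tool_rot: [0.937, -0.039, 0.346, 0.014]
ft_force: [0.0, -0.1, -0.9]
width: 0.0007
finger_force: 0.0
time_s: 4.95
position: [0.6479, -0.0858, 0.1182]
tool_rot: [0.938, -0.04, 0.345, 0.014]
ft_force: [0.2, -0.3, -0.5]
width: 0.0006
finger_force: 0.0
scene 628 front z [0.1234 0.1323 0.137  0.1396 0.1437] top z [0.134  0.1371 0.14  ]
  collars z [array([0.1365, 0.1437, 0.148 ]), array([0.1388, 0.1436, 0.1464])]
side 247 front z [0.1281 0.1312 0.1353 0.1389 0.1729] top z [0.1327 0.1358 0.1382]
  collars z [array([0.1391, 0.144 , 0.1452]), array([0.1383, 0.1416, 0.1473])]
t 5.05 pos [ 0.648  -0.0858  0.1179] F [0.5512 0.4453 0.0321] w 0.0007002808356184117
turn share [-0.0004 -0.0023  0.    ] shift now [ 0.0951 -0.0054 -0.1122] shift after turn [ 0.0943 -0.0053 -0.1129]
world up in target tool [ 0.6428  0.     -0.766 ] fwd [ 0.766  -0.      0.6428]
```

```bash
cat > edge.py <<'E'
from h import *
np.set_printoptions(precision=4,suppress=True)
# lower & upper boundary of the blue front face, cast on plane x_b=-0.041; collar top/bottom on x_b=-0.025
def onx(K,C,uv,xb):
    o,d=ray(K,C,uv); n=np.array([.9964,-.0848,0]); O=np.array([.6995,-.089,0])+n*xb
    return o+d*(((O-o)@n)/(d@n))[:,None]
im,de,K,C=load('side'); hsv=cv2.cvtColor(im,cv2.COLOR_BGR2HSV)
m=cv2.inRange(hsv,(98,90,25),(128,255,255)); out=[]
for u in range(285,335):
    v=np.nonzero(m[120:200,u])[0]
    if len(v)>2: out.append(np.r_[u,v.max()+120.5,onx(K,C,[[u,v.max()+120.5]],-.041)[0]])
print(np.array(out)[::3])
g=cv2.inRange(hsv,(40,50,20),(88,255,255))
for a in ((284,130,300,148),(322,166,340,188)):
    for u in range(a[0],a[2],2):
        v=np.nonzero(g[a[1]:a[3],u])[0]
        if len(v): print(u,onx(K,C,[[u,v.min()+a[1]-.5]],-.025)[0],onx(K,C,[[u,v.max()+a[1]+.5]],-.025)[0])
cv2.imwrite('pics/side3.png',cv2.resize(im[110:210,260:380],(720,600),interpolation=cv2.INTER_NEAREST))
E
python3 edge.py
```

```text
[[301.     154.5      0.6604  -0.0644   0.1477]
 [304.     156.5      0.659   -0.0813   0.1524]
 [307.     163.5      0.6573  -0.1015   0.1354]
 [310.     164.5      0.656   -0.1171   0.1445]
 [313.     166.5      0.6546  -0.1332   0.1491]
 [316.     174.5      0.6528  -0.154    0.128 ]
 [319.     177.5      0.6514  -0.1705   0.1285]
 [322.     177.5      0.6503  -0.1841   0.1417]
 [325.     175.5      0.6493  -0.1955   0.1628]]
288 [0.685  0.0359 0.1449] [0.685  0.0349 0.1358]
290 [0.684  0.0233 0.145 ] [0.6839 0.0222 0.1359]
292 [0.6829 0.0107 0.1452] [0.6828 0.0102 0.1407]
294 [0.682  0.0001 0.1586] [ 0.6819 -0.0005  0.1542]
326 [ 0.6662 -0.1854  0.1474] [ 0.666  -0.1882  0.1349]
328 [ 0.6653 -0.196   0.1475] [ 0.6651 -0.1988  0.135 ]
330 [ 0.6644 -0.2065  0.1476] [ 0.6642 -0.2094  0.1352]
332 [ 0.6636 -0.216   0.1518] [ 0.6634 -0.2179  0.1436]
334 [ 0.663  -0.2234  0.1641] [ 0.6628 -0.2253  0.156 ]
336 [ 0.6624 -0.2306  0.176 ] [ 0.6622 -0.2326  0.1681]
338 [ 0.6617 -0.2378  0.1878] [ 0.6616 -0.2397  0.1799]
```

View pics/side3.png

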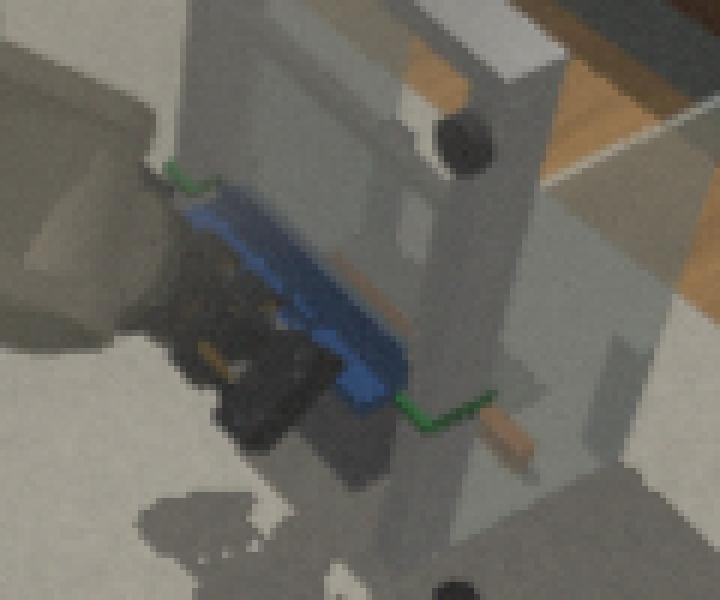

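The raised lip's near corner is at (365,405). It is still somewhat below the collars at (195,185) and (430,420). Both estimates say about 16 mm more.

```bash
python3 -m crank '[{"xyz":[0.034,0,-0.041],"angular":[0,0,0],"fingers":0},{"xyz":[0.034,0,-0.041],"angular":[0,0,0],"fingers":0},{"xyz":[0,0,0],"angular":[0,0,0],"fingers":0},{"xyz":[0,0,0],"angular":[0,0,0],"fingers":0},{"xyz":[0,0,0],"angular":[0,0,0],"fingers":0},{"xyz":[-0.043,0,0.051],"angular":[0,0,0],"fingers":0},{"xyz":[-0.1,0,0.015],"angular":[0,0,0],"fingers":0},{"xyz":[-0.2,0,-0.168],"angular":[0,0,0],"fingers":0},{"xyz":[-0.2,0,-0.168],"angular":[0,0,0],"fingers":0},{"xyz":[-0.2,0,-0.168],"angular":[0,0,0],"fingers":0},{"xyz":[0,0,0],"angular":[0,0,0],"fingers":0},{"xyz":[0,0,0],"angular":[0,0,0],"fingers":0}]'
python3 lip.py; python3 edge.py | head -12
python3 - <<'E'
from h import *
im=load('scene')[0]; s=load('side')[0]
cv2.imwrite('pics/sc4.png',np.hstack([cv2.resize(im[140:290,140:240],(400,600)),cv2.resize(s[110:210,270:336],(400,600))]))
E
python3 m.py .474 -.287 .10 -.095 35
```

```text
time_s: 6.55
position: [0.5218, -0.0755, 0.1121]
tool_rot: [0.937, -0.04, 0.345, 0.014]
ft_force: [1.2, 0.3, -0.0]
width: 0.0006
finger_force: 0.0
scene 621 front z [0.1435 0.1482 0.1518 0.1547 0.1566] top z [0.1489 0.1516 0.1544]
  collars z [array([0.1392, 0.1442, 0.1457]), array([0.1398, 0.1436, 0.1475])]
side 300 front z [0.1446 0.1475 0.1501 0.1528 0.1546] top z [0.1472 0.1502 0.1528]
  collars z [array([0.1375, 0.14  , 0.144 ]), array([0.1375, 0.1416, 0.1441])]
[[299.     152.5      0.6614  -0.0526   0.1475]
 [302.     155.5      0.6599  -0.0703   0.1478]
 [305.     159.5      0.6584  -0.0885   0.1438]
 [308.     162.5      0.6569  -0.1058   0.1442]
 [311.     165.5      0.6555  -0.1228   0.1446]
 [314.     169.5      0.654   -0.1404   0.1407]
 [317.     171.5      0.6526  -0.1561   0.1453]
 [320.     175.5      0.6512  -0.1733   0.1414]
 [323.     174.5      0.6501  -0.1858   0.1585]
 [326.     172.5      0.6491  -0.1971   0.1791]]
288 [0.685  0.0359 0.1449] [0.685  0.0349 0.1358]
290 [0.684  0.0233 0.145 ] [0.6839 0.0222 0.1359]
t 6.65 pos [ 0.5218 -0.0753  0.1119] F [ 0.294  -0.0641  0.6397] w 0.0004736932919127948
turn share [-0.0023 -0.0303  0.0027] shift now [-0.203   1.4331 -0.0695] shift after turn [-0.196   1.4352 -0.0401]
world up in target tool [ 0.5736  0.     -0.8192] fwd [0.8192 0.     0.5736]
```

View pics/sc4.png

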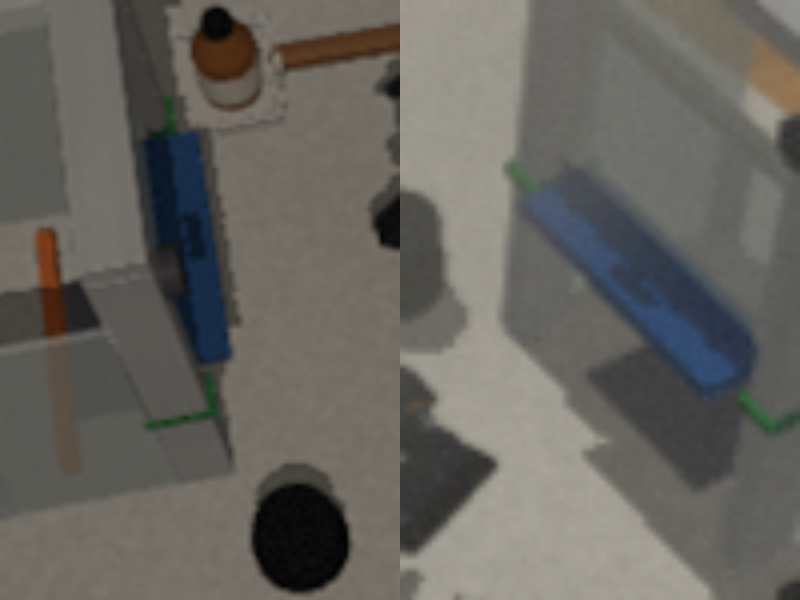

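The left part (scene view) shows the tray fully visible, with the lip between the collars. The right part (side view) shows the lip's lower edge level with the collars at (520,178) and (770,420). Next I measure the tray.

```bash
cat > tray.py <<'E'
from h import *
np.set_printoptions(precision=4,suppress=True)
for n in ('scene','side'):
    im,de,K,C=load(n); hsv=cv2.cvtColor(im,cv2.COLOR_BGR2HSV); m=cv2.inRange(hsv,(3,80,20),(20,230,190))
    v,u=np.nonzero((m>0)&(de>0)); P=pts(K,C,np.c_[u,v],de)
    k=(P[:,2]>.024)&(P[:,2]<.042)&(P[:,0]>.40)&(P[:,0]<.70)&(abs(P[:,1]+.2)<.2); Q=np.c_[u,v][k]
    P=onz(K,C,Q,.033)
    if len(P)<20: continue
    rc=cv2.minAreaRect(P[:,:2].astype(np.float32)); c=np.array(rc[0]); 
    d=np.linalg.svd(P[:,:2]-P[:,:2].mean(0))[2][0]; d*=np.sign(d[0]); s=(P[:,:2]-P[:,:2].mean(0))@d
    mu=P[:,:2].mean(0); tail=mu+d*s.min(); print(n,len(P),'yaw',np.arctan2(d[1],d[0]),'len',np.ptp(s),'tail',tail,'grip',tail+d*.01,'origin',tail+d*.155)
    m=cv2.inRange(hsv,(3,110,50),(16,255,255)); v,u=np.nonzero((m>0)&(de>0)); P=pts(K,C,np.c_[u,v],de); k=(P[:,2]>.05)&(P[:,2]<.11)&(P[:,0]>.5)&(P[:,0]<.8)&(abs(P[:,1]+.2)<.2); print('  bottle',P[k].mean(0) if k.any() else None)
E
python3 tray.py
```

```text
scene 193 yaw -0.06766434128552291 len 0.15413515158337798 tail [ 0.47   -0.2828] grip [ 0.48   -0.2834] origin [ 0.6247 -0.2932]
  bottle [ 0.6167 -0.2772  0.078 ]
side 186 yaw -0.07727039591763747 len 0.1082406590936342 tail [ 0.4624 -0.2898] grip [ 0.4724 -0.2906] origin [ 0.6169 -0.3018]
  bottle [ 0.6034 -0.3009  0.0776]
```

```bash
python3 -m crank '[{"xyz":[-0.03,0.24,-0.007],"angular":[0,-0.028,0],"fingers":60},{"xyz":[-0.033,0.24,-0.007],"angular":[0,0,0],"fingers":60},{"xyz":[-0.033,0.24,-0.007],"angular":[0,0,0],"fingers":60},{"xyz":[-0.033,0.24,-0.007],"angular":[0,0,0],"fingers":60},{"xyz":[-0.033,0.24,-0.007],"angular":[0,0,0],"fingers":60},{"xyz":[-0.033,0.235,-0.007],"angular":[0,0,0],"fingers":60},{"xyz":[0,0,0],"angular":[0,0,0],"fingers":60},{"xyz":[0,0,0],"angular":[0,0,0],"fingers":60}]'
python3 - <<'E'
from h import *
im,de,K,C=shot('wrist'); cv2.imwrite('pics/wr5.png',im)
hsv=cv2.cvtColor(im,cv2.COLOR_BGR2HSV); m=cv2.inRange(hsv,(3,80,20),(20,230,190))
v,u=np.nonzero((m>0)&(de>0)); P=pts(K,C,np.c_[u,v],de)
k=(P[:,2]>.028)&(P[:,2]<.038)&(P[:,0]>.42)&(P[:,0]<.58)&(abs(P[:,1]+.29)<.06); P=P[k][:,:2]
mu=P.mean(0); d=np.linalg.svd(P-mu,full_matrices=False)[2][0]; d*=np.sign(d[0]); s=(P-mu)@d; w=(P-mu)@[-d[1],d[0]]
print(len(P),'yaw',np.arctan2(d[1],d[0]),'ends',mu+d*s.min(),mu+d*s.max(),'w',np.percentile(w,[1,99]),'grip',mu+d*(s.min()+.01))
E
python3 m.py .475 -.287 .026 -.075 35
```

```text
time_s: 7.65
position: [0.4826, -0.2694, 0.099]
tool_rot: [0.945, -0.038, 0.325, 0.01]
ft_force: [-0.4, 0.5, 0.5]
width: 0.0599
finger_force: 0.0
4126 yaw -0.08284429705304676 ends [ 0.4673652  -0.28630274] [ 0.57685874 -0.29539446] w [-0.00964723  0.00938185] grip [ 0.4773309  -0.28713023]
t 7.7 pos [ 0.4826 -0.269   0.099 ] F [-0.1193 -0.1413 -0.2753] w 0.06018199848729804
turn share [-0.0013 -0.0167 -0.0017] shift now [-0.332   0.1267  0.3576] shift after turn [-0.3134  0.1235  0.375 ]
world up in target tool [ 0.5736  0.     -0.8192] fwd [ 0.8192 -0.      0.5736]
```

View pics/wr5.png

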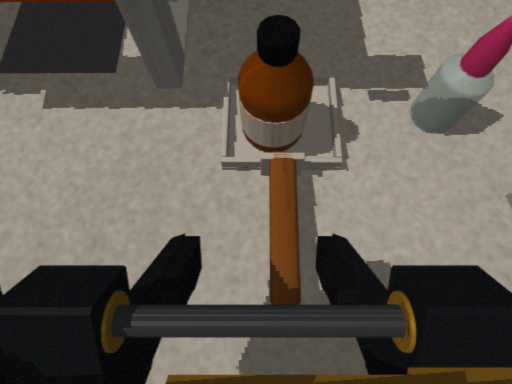

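The wrist view shows the handle (270–298, 155–300) between the open fingers, the bottle upright in the pan, and the dropper clear at (450,95). Now descend and grip.

```bash
python3 -m crank '[{"xyz":[0,0.123,0],"angular":[0,-0.015,0],"fingers":60},{"xyz":[-0.1,0,0.129],"angular":[0,0,0],"fingers":60},{"xyz":[-0.1,0,0.129],"angular":[0,0,0],"fingers":60},{"xyz":[-0.1,0,0.128],"angular":[0,0,0],"fingers":60},{"xyz":[0,0,0],"angular":[0,0,0],"fingers":60},{"xyz":[0,0,0],"angular":[0,0,0],"fingers":60}]'
python3 m.py .478 -.2872 .026 -.083 35
```

```text
time_s: 8.45
position: [0.4782, -0.2872, 0.0266]
tool_rot: [0.952, -0.037, 0.304, 0.009]
ft_force: [1.2, -0.4, -0.4]
width: 0.0597
finger_force: 0.0
t 8.45 pos [ 0.4782 -0.2872  0.0266] F [ 1.185  -0.4372 -0.3689] w 0.05968748260626181
turn share [-0.0025 -0.002   0.0006] shift now [-0.0032 -0.0001  0.0025] shift after turn [-0.0032 -0.0001  0.0025]
world up in target tool [ 0.5736 -0.     -0.8192] fwd [ 0.8192 -0.      0.5736]
```

```bash
python3 -m crank '[{"xyz":[0,0,0],"angular":[0,0,0],"fingers":5},{"xyz":[0,0,0],"angular":[0,0,0],"fingers":5},{"xyz":[0,0,0],"angular":[0,0,0],"fingers":5},{"xyz":[0,0,0],"angular":[0,0,0],"fingers":5},{"xyz":[0,0,0],"angular":[0,0,0],"fingers":5},{"xyz":[0,0,0],"angular":[0,0,0],"fingers":5},{"xyz":[-0.013,0,-0.009],"angular":[0,0,0],"fingers":5},{"xyz":[-0.024,0,-0.017],"angular":[0,0,0],"fingers":5},{"xyz":[-0.036,0,-0.025],"angular":[0,0,0],"fingers":5},{"xyz":[-0.036,0,-0.025],"angular":[0,0,0],"fingers":5},{"xyz":[-0.036,0,-0.025],"angular":[0,0,0],"fingers":5},{"xyz":[-0.036,0,-0.025],"angular":[0,0,0],"fingers":5},{"xyz":[-0.024,0,-0.017],"angular":[0,0,0],"fingers":5},{"xyz":[-0.013,0,-0.009],"angular":[0,0,0],"fingers":5},{"xyz":[0,0,0],"angular":[0,0,0],"fingers":5},{"xyz":[0,0,0],"angular":[0,0,0],"fingers":5}]'
python3 m.py .478 -.2872 .026 -.083 35; python3 - <<'E'
from h import *
shot('scene');shot('side')
E
python3 tray.py
```

```text
time_s: 10.45
position: [0.4376, -0.2844, 0.0254]
tool_rot: [0.952, -0.038, 0.303, 0.009]
ft_force: [-3.8, -0.7, 3.7]
width: 0.0198
finger_force: 30.0
t 10.45 pos [ 0.4376 -0.2844  0.0254] F [-3.8294 -0.6517  3.6723] w 0.01982912876717422
turn share [-0.0024 -0.0015  0.0002] shift now [ 0.2227 -0.0026  0.1524] shift after turn [ 0.2234 -0.0039  0.1513]
world up in target tool [ 0.5736 -0.     -0.8192] fwd [ 0.8192 -0.      0.5736]
scene 181 yaw -0.055736609253901136 len 0.10253368240169053 tail [ 0.4341 -0.2819] grip [ 0.4441 -0.2825] origin [ 0.5888 -0.2906]
  bottle [ 0.5773 -0.2741  0.078 ]
side 125 yaw -0.05008689162576791 len 0.07341575186716418 tail [ 0.4593 -0.291 ] grip [ 0.4693 -0.2915] origin [ 0.6141 -0.2987]
  bottle [ 0.5636 -0.2986  0.0777]
```

```bash
python3 -m crank '[{"xyz":[0,-0.03,0],"angular":[0,0,0],"fingers":5},{"xyz":[0,-0.06,0],"angular":[0,0,0],"fingers":5},{"xyz":[0,-0.09,0],"angular":[0,0,0],"fingers":5},{"xyz":[0,-0.09,0],"angular":[0,0,0],"fingers":5},{"xyz":[0,-0.09,0],"angular":[0,0,0],"fingers":5},{"xyz":[0,-0.09,0],"angular":[0,0,0],"fingers":5},{"xyz":[0,-0.09,0],"angular":[0,0,0],"fingers":5},{"xyz":[0,-0.09,0],"angular":[0,0,0],"fingers":5},{"xyz":[0,-0.09,0],"angular":[0,0,0],"fingers":5},{"xyz":[0,-0.09,0],"angular":[0,0,0],"fingers":5},{"xyz":[0,-0.09,0],"angular":[0,0,0],"fingers":5},{"xyz":[0,-0.09,0],"angular":[0,0,0],"fingers":5},{"xyz":[0,-0.09,0],"angular":[0,0,0],"fingers":5},{"xyz":[0,-0.09,0],"angular":[0,0,0],"fingers":5},{"xyz":[0,-0.09,0],"angular":[0,0,0],"fingers":5},{"xyz":[0,-0.09,0],"angular":[0,0,0],"fingers":5},{"xyz":[0,-0.06,0],"angular":[0,0,0],"fingers":5},{"xyz":[0,-0.03,0],"angular":[0,0,0],"fingers":5},{"xyz":[0,0,0],"angular":[0,0,0],"fingers":5}]'
cat > wr.py <<'E'
from h import *
im,de,K,C=shot('wrist')
hsv=cv2.cvtColor(im,cv2.COLOR_BGR2HSV); m=cv2.inRange(hsv,(3,80,20),(20,230,190))
v,u=np.nonzero((m>0)&(de>0)); P=pts(K,C,np.c_[u,v],de); o=r.get_obs()['position']
k=(P[:,2]>.026)&(P[:,2]<.04)&(P[:,0]>o[0]-.02)&(P[:,0]<o[0]+.115)&(abs(P[:,1]-o[1])<.05); P=P[k][:,:2]
mu=P.mean(0); d=np.linalg.svd(P-mu,full_matrices=False)[2][0]; d*=np.sign(d[0]); s=(P-mu)@d
print(len(P),'yaw',np.arctan2(d[1],d[0]),'pan end',mu+d*s.max(),'len',np.ptp(s))
og=mu+d*(s.max()+.045); q=og-[.6995,-.089]; print('origin est',og,'booth',q@[.9964,-.0848],q@[.0848,.9964])
import sys; cv2.imwrite(sys.argv[1],im)
E
python3 wr.py pics/wr6.png; python3 m.py .6043 -.081 .026 -.085 35
```

```text
time_s: 12.92
position: [0.4544, -0.0686, 0.0266]
tool_rot: [0.952, -0.038, 0.303, 0.009]
ft_force: [-0.9, 0.1, -1.4]
width: 0.0198
finger_force: 30.0
8571 yaw -0.08109826356219993 pan end [ 0.5545649 -0.0773499] len 0.11171862007914593
origin est [ 0.599417   -0.08099532] booth -0.10040149667120961 -0.0005111735176257393
t 12.975 pos [ 0.4544 -0.0688  0.0266] F [-2.2468 -0.3805 -0.7666] w 0.020057737664711115
turn share [-0.0031 -0.0015  0.001 ] shift now [0.8164 0.0045 0.5818] shift after turn [ 0.8191 -0.0035  0.5781]
world up in target tool [ 0.5736  0.     -0.8192] fwd [ 0.8192 -0.      0.5736]
```

View pics/wr6.png

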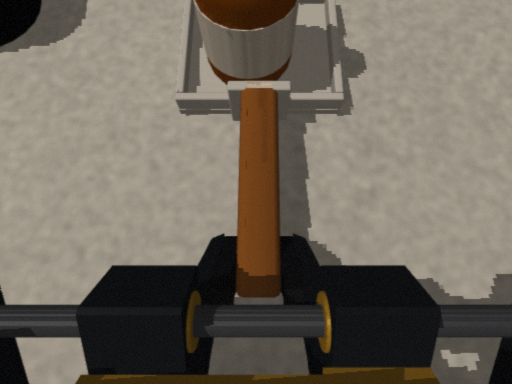

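The wrist view shows the handle straight in the fingers and the bottle upright in the pan, centred to 1 mm on the booth. Now push in.

```bash
python3 -m crank '[{"xyz":[0.025,0,0.018],"angular":[0,0,0],"fingers":5},{"xyz":[0.045,0,0.032],"angular":[0,0,0],"fingers":5},{"xyz":[0.063,0,0.045],"angular":[0,0,0],"fingers":5},{"xyz":[0.063,0,0.045],"angular":[0,0,0],"fingers":5},{"xyz":[0.063,0,0.045],"angular":[0,0,0],"fingers":5},{"xyz":[0.063,0,0.045],"angular":[0,0,0],"fingers":5},{"xyz":[0.063,0,0.045],"angular":[0,0,0],"fingers":5},{"xyz":[0.063,0,0.045],"angular":[0,0,0],"fingers":5},{"xyz":[0.063,0,0.045],"angular":[0,0,0],"fingers":5},{"xyz":[0.063,0,0.045],"angular":[0,0,0],"fingers":5},{"xyz":[0.063,0,0.045],"angular":[0,0,0],"fingers":5},{"xyz":[0.063,0,0.045],"angular":[0,0,0],"fingers":5},{"xyz":[0.05,0,0.035],"angular":[0,0,0],"fingers":5},{"xyz":[0.025,0,0.018],"angular":[0,0,0],"fingers":5},{"xyz":[0,0,0],"angular":[0,0,0],"fingers":5},{"xyz":[0,0,0],"angular":[0,0,0],"fingers":5}]'
python3 wr.py pics/wr7.png; python3 m.py .6043 -.081 .026 -.085 35; python3 lip.py
```

```text
time_s: 14.98
position: [0.5973, -0.0803, 0.0264]
tool_rot: [0.952, -0.038, 0.303, 0.009]
ft_force: [0.8, 0.8, -1.7]
width: 0.0196
finger_force: 30.0
8562 yaw -0.07802262002479744 pan end [ 0.69765121 -0.08882959] len 0.11179868480410976
origin est [ 0.74251431 -0.09233705] booth 0.043142436261901076 0.0003225791941834336
t 15.025 pos [ 0.5973 -0.0803  0.0264] F [ 0.8902  0.0687 -1.9832] w 0.01959371984433197
turn share [-0.0029 -0.0019  0.0008] shift now [0.0368 0.0009 0.0293] shift after turn [0.0369 0.0005 0.0291]
world up in target tool [ 0.5736  0.     -0.8192] fwd [ 0.8192 -0.      0.5736]
scene 621 front z [0.1425 0.1483 0.1516 0.1544 0.1566] top z [0.1487 0.1515 0.1542]
  collars z [array([0.1376, 0.1439, 0.1481]), array([0.1378, 0.1434, 0.1477])]
side 314 front z [0.1456 0.147  0.1499 0.1528 0.154 ] top z [0.1475 0.15   0.1524]
  collars z [array([0.1397, 0.1417, 0.1426]), array([0.1357, 0.141 , 0.1479])]
```

View pics/wr7.png

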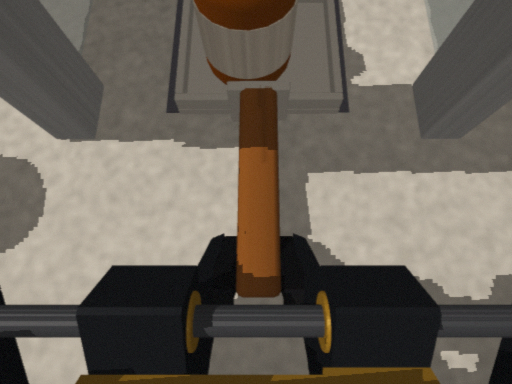

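The tray is centred on the mat, with the dark margins equal at columns 170 and 346. About 6 mm remain, so I creep up to the stop.

```bash
python3 -m crank '[{"xyz":[0.008,0,0.006],"angular":[0,0,0],"fingers":5},{"xyz":[0.008,0,0.006],"angular":[0,0,0],"fingers":5},{"xyz":[0.008,0,0.006],"angular":[0,0,0],"fingers":5},{"xyz":[0.008,0,0.006],"angular":[0,0,0],"fingers":5},{"xyz":[0,0,0],"angular":[0,0,0],"fingers":5},{"xyz":[0,0,0],"angular":[0,0,0],"fingers":5}]'; python3 -m crank '[{"xyz":[0.008,0,0.006],"angular":[0,0,0],"fingers":5},{"xyz":[0,0,0],"angular":[0,0,0],"fingers":5},{"xyz":[0,0,0],"angular":[0,0,0],"fingers":5}]'
```

```text
time_s: 15.88
position: [0.6029, -0.0805, 0.026]
tool_rot: [0.952, -0.038, 0.303, 0.009]
ft_force: [-3.7, 1.9, -1.8]
width: 0.0195
finger_force: 30.0
time_s: 16.25
position: [0.603, -0.0804, 0.0258]
tool_rot: [0.952, -0.038, 0.302, 0.009]
ft_force: [-15.6, 0.6, 7.0]
width: 0.0197
finger_force: 30.0
```

The wrist force shows the tray against the stop. Ease off, release and retreat.

```bash
python3 -m crank '[{"xyz":[-0.007,0,-0.005],"angular":[0,0,0],"fingers":5},{"xyz":[0,0,0],"angular":[0,0,0],"fingers":50},{"xyz":[0,0,0],"angular":[0,0,0],"fingers":50},{"xyz":[0,0,0],"angular":[0,0,0],"fingers":50},{"xyz":[0,0,0],"angular":[0,0,0],"fingers":50},{"xyz":[0,0,-0.1],"angular":[0,0,0],"fingers":50},{"xyz":[0,0,-0.2],"angular":[0,0,0],"fingers":50},{"xyz":[0,0,-0.3],"angular":[0,0,0],"fingers":50},{"xyz":[0,0,-0.3],"angular":[0,0,0],"fingers":50},{"xyz":[0,0,0],"angular":[0,0,0],"fingers":50},{"xyz":[0,0,0],"angular":[0,0,0],"fingers":50}]'
python3 wr.py pics/wr8.png; python3 lip.py; python3 - <<'E'
from h import *
w=load('wrist')[0]; s=load('scene')[0]
cv2.imwrite('pics/fin.png',np.hstack([cv2.resize(w,(400,300)),cv2.resize(s[120:300,110:350],(400,300))]))
E
```

```text
time_s: 17.62
position: [0.5259, -0.0754, 0.1359]
tool_rot: [0.952, -0.038, 0.303, 0.009]
ft_force: [0.0, -0.1, -1.1]
width: 0.0499
finger_force: 0.0
1253 yaw -0.08467212384387714 pan end [ 0.64162474 -0.08467432] len 0.050436313362414206
origin est [ 0.68646353 -0.08848001] booth -0.013033637283428918 -0.0005873754367137258
scene 621 front z [0.1431 0.1485 0.1517 0.1546 0.1576] top z [0.1489 0.1517 0.1547]
  collars z [array([0.1383, 0.1433, 0.1462]), array([0.1374, 0.1433, 0.1474])]
side 290 front z [0.1457 0.1471 0.15   0.1524 0.1549] top z [0.1479 0.1502 0.1529]
  collars z [array([0.1405, 0.1414, 0.1423]), array([0.1372, 0.1419, 0.1444])]
```

View pics/fin.png

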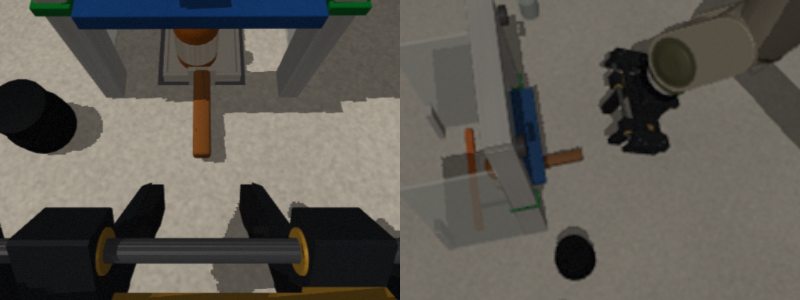

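The final views show the tray in the booth on the mat, the bottle upright, the lip between the collars and the gripper clear. I do one precise check of the sash height from the wrist camera's frontal view.

```bash
python3 - <<'E'
from h import *
np.set_printoptions(precision=4,suppress=True)
im,de,K,C=load('wrist'); hsv=cv2.cvtColor(im,cv2.COLOR_BGR2HSV)
for nm,lo,hi in (('lip',(98,90,25),(128,255,255)),('collar',(40,60,20),(88,255,255))):
    m=cv2.inRange(hsv,lo,hi); m[80:]=0
    for u in range(40,480,30):
        v=np.nonzero(m[:,u])[0]
        if len(v)<4: continue
        o=[]
        for vv in range(v.max()-6,v.max()+1):
            if m[vv,u] and de[vv,u]>0: o.append(pts(K,C,[[u,vv]],de)[0])
        o=np.array(o); n=np.array([.9964,-.0848,0]); O=np.array([.6995,-.089,0])+n*(-.041 if nm=='lip' else -.025)
        c,d=ray(K,C,[[u,v.max()+.5],[u,v.min()-.5]]); q=c+d*(((O-c)@n)/(d@n))[:,None]
        print(nm,u,v.min(),v.max(),'depth lowest',o[-1],'ray bottom z',q[0,2],'top',q[1,2])
E
```

```text
lip 100 0 36 depth lowest [0.6641 0.0046 0.1382] ray bottom z 0.13547815291442677 top 0.16017950951742013
lip 130 0 36 depth lowest [ 0.6623 -0.0129  0.1386] ray bottom z 0.13551349949044114 top 0.1601917491691483
lip 160 0 36 depth lowest [ 0.6602 -0.0303  0.1392] ray bottom z 0.13554878512984808 top 0.16020397041844522
lip 190 0 36 depth lowest [ 0.6597 -0.0472  0.1382] ray bottom z 0.13558400999009163 top 0.16021617330678203
lip 220 0 36 depth lowest [ 0.6582 -0.0644  0.1384] ray bottom z 0.1356191742280739 top 0.16022835787550538
lip 250 0 35 depth lowest [ 0.6559 -0.0816  0.14  ] ray bottom z 0.1364129580874471 top 0.16024052416583787
lip 280 0 36 depth lowest [ 0.6548 -0.0987  0.1389] ray bottom z 0.13568932146216753 top 0.1602526722188785
lip 310 0 36 depth lowest [ 0.6538 -0.1159  0.1385] ray bottom z 0.13572430476939443 top 0.1602648020756032
lip 340 0 35 depth lowest [ 0.6531 -0.1331  0.1384] ray bottom z 0.1365155518454203 top 0.16027691377686515
lip 370 0 35 depth lowest [ 0.6511 -0.1499  0.139 ] ray bottom z 0.1365496330191449 top 0.1602890073633954
lip 400 0 35 depth lowest [ 0.6502 -0.1673  0.1385] ray bottom z 0.1365836560689501 top 0.16030108287580322
collar 40 0 14 depth lowest [0.6821 0.0404 0.1393] ray bottom z 0.13580328352191856 top 0.14607477195186547
collar 70 4 20 depth lowest [0.6813 0.0255 0.1346] ray bottom z 0.13139878226014493 top 0.14345749973168911
collar 430 2 19 depth lowest [ 0.6643 -0.1903  0.1343] ray bottom z 0.13245885975204047 top 0.1449574824600712
collar 460 2 19 depth lowest [ 0.794  -0.3275 -0.0016] ray bottom z 0.13248430029646927 top 0.14497195101447158
```

```bash
python3 -c "
from bench import order
print(order.close_job())"
```

```text
the job is handed in; nothing more can be done
None
```

The job is handed in, though no verdict came back: by my measurements the sash's lower edge is within about 3 mm of the green marks, the tray is centred on the mat against the stop with the bottle upright, and the gripper is clear; I saw no contact with the jar, spray or dropper.

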